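Old lemon into the food-waste caddy

ROBOT

A 7-joint arm with a two-finger parallel gripper is mounted at the origin on a cart in front of the work surface, level with it; the furniture and walls round the work are solid. World frame = base frame: x ahead of the robot, y to its left, z up, the work surface at z = 0. Lengths are in m, angles in rad, forces in N, time in s.
With the tool pointing down it reaches from about 0.425 to 0.8 m from the base axis. Payload 8.3 kg.
Tool frame: the origin (TCP) lies between the finger pads; the fingertips stand 25 mm ahead of it and the grasp point (between the pads) lies 6 mm ahead of it; z points along the fingers, y is the line along which they close (so a half turn about z gives the same grasp; the last joint's range is limited). The gripper opens to 85 mm and grips with 20 to 120 N. Pads are 22 mm wide; open, the fingers measure 114 mm over their backs; the gripper's body (76 mm by 85 mm) begins 54 mm behind the grasp point. The pads swing forward as they close: fully open they stand 13 mm farther back than shut.
Start: joints at [1.196, 0.383, 0.016, 1.37, -0.006, 1.388, -0.046], TCP at [0.192, -0.595, 0.256] pointing down, gripper open.
Joint ranges: [-2.95, 2.95], [-0.25, 2.06], [-1.52, 1.56], [0.18, 2.33], [-1.44, 4.58], [0.02, 2.06], [-3.01, 3.01]. Speed limits (rad/s): [2.39, 2.39, 3.01, 3.01, 3.14, 3.14, 3.14].

INTERFACE

Orientations are given as a rotation vector (axis times angle).
In Python, from station import r, viewer gives the robot as it stands (r), with the cameras (viewer).
- The arm moves only by the tool steer_hand, called after ">>>" as name(argument=value, ...) on one line, values as JSON. Schema: {"type":"object","properties":{"rows":{"type":"array","items":{"type":"object","properties":{"pos":{"type":"array","items":{"type":"number"},"minItems":3,"maxItems":3},"r":{"type":"array","items":{"type":"number"},"minItems":3,"maxItems":3}},"additionalProperties":false},"minItems":1,"maxItems":20},"aperture":{"type":"number"},"squeeze":{"type":"number"},"only":{"type":"string"},"quiet":{"type":"boolean"},"lines":{"type":"string"}},"required":["rows"],"additionalProperties":false}. rows is a list of rows, 1 to 20 of them, each an object with the fields pos (a list: dx, dy, dz in shares of the most that a row can go, 1 being 50 mm), r (a list: a rotation vector rx, ry, rz in fractions of the full range, 1 being 120 degrees); a field left out counts as zero; each row shifts and turns the commanded pose from where the row before left it, along the tool's axes as they then stand; what a row does not reach is not made up. A row lasts 1/10 s, in which the tool goes at most 0.05 m and 0.15 rad, less where a joint would pass 70% of its speed; a pose out of reach is approached as far as the arm can. aperture is the finger opening in m, set as the call begins (left out keeps the last). The fingers move at their own pace and stop on an object; squeeze is the grip in N (left out, the last holds). Time passes only in rows, so rows that do not move let the fingers close. The tool returns the time, the measured TCP pose, the force, the opening and the grip force at its end. only (a regular expression) keeps the lines of the reply that match it, lines (a string "A,B") keeps lines A to B, and quiet returns only ok. Shift and turn numbers lie between -1 and 1, and a call with a number outside is refused. Input that does not fit is refused with a message, and nothing moves.
- r.get_obs(): the state, without advancing time (a new reading comes with each control period).
- viewer.snapshot(name): name is "scene" or "top"; returns a dict with "color" (420x560x3 uint8, red, green, blue), "vfov" (degrees; the focal length in pixels is half the picture's height over the tangent of half this angle, whatever the lens; pixels are square), "cx", "cy" (the principal point, pixels), "xyz" and "rotation" of the camera in the world. Camera axes: x right, y up, looking along -z (the intrinsics and any distortion apply to the point x, -y, -z); pixel columns grow to the right and rows downward; lengths in m; the calibration is good to about 2 mm. A picture is of the moment at which its call begins. There is no depth.
- r.job_done(): hands the job in; it is judged then, once.
The state is a dict: "clock": time; "joint_pos": joint angles; "joint_vel": joint speeds; "effort": joint torques, N m; "ee_pos": TCP position; "tcp_rot": TCP orientation; "force": force on the tool from outside, world axes, zero at the start; "torque": the same for the moment, N m; "grip_width": finger opening in m; "gripper_force": force on a finger pad.
Only numpy, scipy, OpenCV 4.12 (cv2) and the standard library are available. Lean on these libraries where they do the work, as an engineer would, in place of code of your own. Each camera call takes 0.05 s, during which the arm holds its last target. There are 200 camera calls.

TASK

The lemon on the chopping board has gone off: throw it into the round food-waste caddy. Press the caddy's front catch so that the lid springs fully open, drop the lemon in, and push the lid down again until it snaps shut and stays shut. Do not knock over the mug, the spice jar or the salt shaker.

Things in the scene. Friction and masses are not known exactly. Their poses are not given: they have to be found in the camera images.
- caddy: Round white enamel pail with a lid, fixed on its rubber foot; outside diameter 162 mm at the rim, 138 mm at the foot, rim 130 mm high, 147 mm with the shut lid; 4 mm wall, inside 154 mm wide at the mouth and 125 mm deep. Origin: centre of the underside. Its z is up; its -x side is the front, with the steel catch; the lid's hinge is at the back (+x), a wire handle hanging below it.
- catch_pad (a point): Middle of the top face of the catch's steel thumb pad, 116 mm from the caddy's axis on the front side, 118 mm above the worktop when at rest. The pad is 33 mm (out from the caddy) by 36 mm wide and tips down about a pin 22 mm behind this point; the catch's hook stands 18 mm behind this point (towards the lid) and rises 29 mm above the pad.
- catch (a joint): Turn of the rocker catch: 0 at rest (hook over the lid's tooth), 0.28 fully pressed; it lets go of the lid at about 0.17, where the pad's middle has gone down 4 mm. Sprung back to 0; the pad's middle takes 1.5 N to start, 3.5 N to let go, 4.5 N at the bottom. The hook has a sloping top, so that the tooth of the descending lid pushes it aside and it snaps back over the tooth.
- lid (a joint): Opening of the lid: 0 shut, 1.45 (83 degrees) fully open, standing at the back of the caddy. A spring opens it in about 1 s and holds it open. Pushing it down takes about 1 N at its front edge, and 5 to 10 N over the last 10 mm, until the lid sits right down on the rim (0) and the catch snaps over; let go sooner, it springs open again. Latched, it rests at 0 to 0.01.
- lid_hinge (a point): Middle of the lid's hinge pin at the back of the caddy: 90 mm behind the caddy's axis, 134 mm above the worktop. Its axes turn with the lid: -x runs from the hinge to the front edge along the lid, z is the lid's outward (upper) side, y is the hinge line.
- lid_front (a point): Point on the outer face of the lid near its front edge, 165 mm in front of the hinge line and 5 mm to the outer side of it (the outer face is 9 mm to that side at 150 mm from the hinge line); the lid is a slightly domed white disc of 166 mm diameter, 7 mm thick at the edge and 16 mm at the middle, its edge 173 mm from the hinge line and a small tooth 5 mm farther. Same axes as lid_hinge.
- lemon_mid (a point): Centre of the loose yellow lemon, 76 mm long along its x, 54 to 56 mm thick across, 0.07 to 0.14 kg; it lies on its side on the wooden chopping board (340 x 240 mm, top 22 mm above the worktop), this point 28 mm above the board.
- mug: Loose white mug, 101 mm high, 86 mm wide and 116 mm over its handle, standing upright near the right front. Origin: centre of its underside's outline, z up along the mug.
- spice_jar: Loose round spice jar with a dark cap, 105 mm high, 45 mm wide, standing behind the chopping board. Origin: centre of the underside, z up along the jar.
- salt_shaker: Loose salt shaker, 90 mm high, 44 mm wide, standing beside the spice jar. Origin: centre of the underside, z up along the shaker.

How it is judged:
On the way, in this order (a step that is already met when the one before it is completed fails the run):
1. the catch is pressed down (value of joint catch above 0.15 rad), for 0.02 s.
2. the lid has sprung fully open (value of joint lid above 1.25 rad), for 0.2 s.
3. the lemon is inside the caddy (horizontal distance between lemon_mid and caddy below 0.065 m and height (world z) of lemon_mid below 0.1 m), for 0.2 s.
At the end, for the whole second after the job is handed in: The lid is shut (within 0.03 rad) and held by the catch, which has sprung back (under 0.08 rad); the lemon is inside the caddy (its centre within 65 mm of the caddy's axis and below 0.1 m) (all of step 3 and value of joint lid below 0.03 rad and value of joint catch below 0.08 rad); the robot touches nothing.
It fails at once if the mug is knocked over (angle between mug's own z axis and vertical above 0.5 rad).
It fails at once if the spice jar is knocked over (angle between spice_jar's own z axis and vertical above 0.5 rad).
It fails at once if the salt shaker is knocked over (angle between salt_shaker's own z axis and vertical above 0.5 rad).
It also fails if it takes over 64 s, if anything falls off the work surface, if the arm or the gripper's body presses on something with over 40 N, if the wrist force passes 120 N, or if a joint passes its speed limit or range.

## Working session

There is one attempt and no reset: what is moved stays moved. The work goes in short steps, Python scripts to look and compute and a tool call to move; the robot and the scene stay as the last step left them, time stands still between calls to the robot, and variables do not carry over. Pictures are saved under pics/ and viewed, at most 10 in all, crops included, and the job is handed in when it is done.

```bash
ls; mkdir -p pics; python3 - <<'E'
from station import r, viewer
import cv2
print(r.get_obs())
for n in("scene","top"):
    s=viewer.snapshot(n); cv2.imwrite(f"pics/{n}0.png",s["color"][:,:,::-1])
    print({k:v for k,v in s.items() if k!="color"})
E
```

```text
pics
station.py
{'clock': 0.0, 'joint_pos': array([ 1.19605684,  0.38424115,  0.01635965,  1.37115223, -0.00632089,
        1.38820157, -0.04649406]), 'joint_vel': array([-0.00023355, -0.00142846,  0.00013723,  0.00029364, -0.00020318,
       -0.00150118, -0.00157609]), 'effort': array([ 4.48662649e-04, -6.27596140e+01,  8.44306033e-01, -3.71825159e+01,
        1.65295269e-02,  1.40415781e-02, -1.31523080e-05]), 'ee_pos': array([ 0.19166617, -0.59440864,  0.25527771]), 'tcp_rot': array([-3.10155769e+00, -4.87677252e-01,  4.91249270e-04]), 'force': array([ 0.42297322, -1.21449608, -0.61336566]), 'torque': array([ 0.00578416,  0.01213363, -0.00049564]), 'gripper_force': 0.0, 'grip_width': 0.08565531259887903}
{'vfov': 43.52257197263584, 'cx': 276.9924709807895, 'cy': 214.06664934965116, 'xyz': array([-0.42868097,  0.547955  ,  1.18809477]), 'rotation': array([ 0.4552424 , -0.8710883 , -1.99248188])}
{'vfov': 55.02304661092928, 'cx': 278.1564994490432, 'cy': 208.83769385747257, 'xyz': array([ 0.40475081, -0.10078887,  1.26518034]), 'rotation': array([ 0.09118185, -0.06348408, -1.57222901])}
```

View pics/scene0.png

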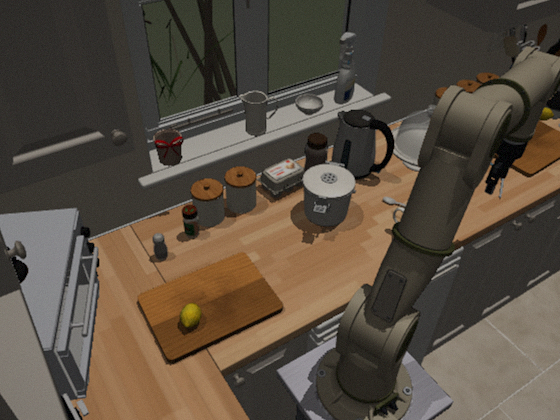

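View pics/top0.png

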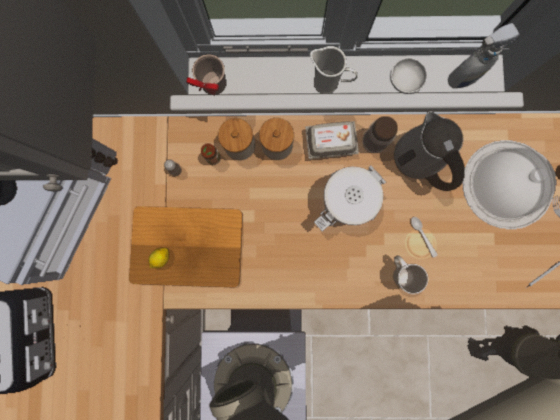

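The scene view shows the caddy at about (328,190) and the lemon at (190,315). In the top view the caddy lid is at (353,196), the catch at (326,220) on its lower left, the lemon at (159,258), the mug at (412,278), the jar at (209,153) and the shaker at (172,167).

```bash
cat > h.py <<'E'
import numpy as np,cv2
from scipy.spatial.transform import Rotation as R
from station import r, viewer
def K(s):
    h=s["color"].shape[0]; f=h/2/np.tan(np.radians(s["vfov"])/2)
    return np.array([[f,0,s["cx"]],[0,f,s["cy"]],[0,0,1]])
def ray(s,u,v):
    d=np.linalg.inv(K(s))@[u,v,1]; return R.from_rotvec(s["rotation"]).apply([d[0],-d[1],-d[2]])
def onz(s,u,v,z):
    d=ray(s,u,v); c=np.array(s["xyz"]); return c+d*(z-c[2])/d[2]
def two(s,p,t,q):
    a,b=ray(s,*p),ray(t,*q); a/=np.linalg.norm(a); b/=np.linalg.norm(b)
    m=np.linalg.lstsq(np.c_[a,-b],np.array(t["xyz"])-s["xyz"],rcond=None)[0]
    A=s["xyz"]+a*m[0];B=t["xyz"]+b*m[1]; return (A+B)/2,np.linalg.norm(A-B)
def proj(s,P):
    p=R.from_rotvec(s["rotation"]).inv().apply(np.array(P)-s["xyz"]); q=K(s)@[p[0],-p[1],-p[2]]; return q[:2]/q[2]
def yellow(s):
    h=cv2.cvtColor(s["color"],cv2.COLOR_RGB2HSV); m=cv2.inRange(h,(24,170,90),(36,255,255))
    c=max(cv2.findContours(m,0,2)[0],key=cv2.contourArea); return c
def save(s,n,x0,y0,w,h,k):
    cv2.imwrite(f"pics/{n}.png",cv2.resize(s["color"][y0:y0+h,x0:x0+w,::-1],None,fx=k,fy=k,interpolation=cv2.INTER_CUBIC))
E
python3 - <<'E'
from h import *
t=viewer.snapshot("top");s=viewer.snapshot("scene")
ct,cs=yellow(t),yellow(s)
for c in(ct,cs): print(cv2.minAreaRect(c),cv2.contourArea(c),cv2.moments(c)["m10"]/cv2.moments(c)["m00"],cv2.moments(c)["m01"]/cv2.moments(c)["m00"])
mt=cv2.minAreaRect(ct)[0];ms=cv2.minAreaRect(cs)[0]
print(two(t,mt,s,ms),onz(t,*mt,.05))
bx=cv2.boxPoints(cv2.minAreaRect(ct)); print([onz(t,*b,.05).round(4) for b in bx])
# lid disc: bright
for nm,im,x in(("t",t,(310,160,385,240)),("s",s,(295,160,360,230))):
    g=cv2.cvtColor(im["color"],cv2.COLOR_RGB2HSV); m=cv2.inRange(g,(0,0,105),(180,60,255)); k=np.zeros_like(m);k[x[1]:x[3],x[0]:x[2]]=255
    m=cv2.morphologyEx(m&k,cv2.MORPH_OPEN,np.ones((5,5))); c=max(cv2.findContours(m,0,2)[0],key=cv2.contourArea); e=cv2.fitEllipse(cv2.convexHull(c)); print(nm,e,onz(im,*e[0],.138))
a=cv2.resize(t["color"][160:250,300:400],None,fx=4,fy=4,interpolation=2);b=cv2.resize(s["color"][155:245,280:380],None,fx=4,fy=4,interpolation=2)
cv2.imwrite("pics/c1.png",np.hstack([a,b])[:,:,::-1])
E
```

```text
((158.0, 257.5), (17.0, 18.0), 90.0) 206.0 157.9247572815534 257.7144012944984
((189.56002807617188, 313.08001708984375), (17.200000762939453, 21.600000381469727), 53.13010025024414) 256.5 189.6809616634178 313.2014294996751
(array([0.37875669, 0.28127858, 0.05226931]), np.float64(0.0010357006248843722)) [0.37900884 0.2824347  0.05      ]
[array([0.4045, 0.3104, 0.05  ]), array([0.4044, 0.2559, 0.05  ]), array([0.3536, 0.2546, 0.05  ]), array([0.3537, 0.3089, 0.05  ])]
t ((353.08453369140625, 195.267578125), (58.51681900024414, 65.16600036621094), 52.925533294677734) [ 0.55362569 -0.29163799  0.138     ]
s ((328.6220703125, 180.2574005126953), (34.7306022644043, 51.8767204284668), 93.7508316040039) [ 0.54634746 -0.2881664   0.138     ]
```

View pics/c1.png

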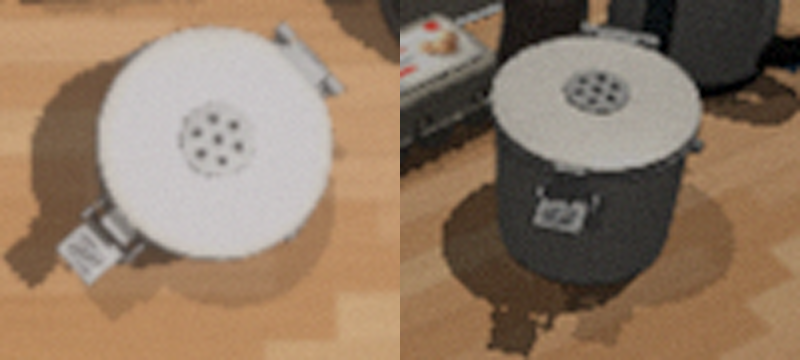

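Crop (4×): in the top view the vent's middle is at about (354.2,194.8), the pad at (322.5,224.2) and the hinge at (377.2,174.5). In the scene view the vent is at (329.2,178) and the pad at (320,208.8).

```bash
python3 - <<'E'
from h import *
t=viewer.snapshot("top");s=viewer.snapshot("scene")
print("vent",two(t,(354,194.6),s,(329,177.8)),onz(t,354,194.6,.147))
print("pad",two(t,(322.3,224),s,(319.8,208.6)),onz(t,322.3,224,.118))
print("hinge",onz(t,377.2,174.5,.134))
c=np.array([*onz(t,354,194.6,.147)[:2]]);p=onz(t,322.3,224,.118)[:2];h=onz(t,377.2,174.5,.134)[:2]
for a,b in((c,p),(h,c),(h,p)):print(np.linalg.norm(a-b),np.degrees(np.arctan2(*(b-a)[::-1])))
print("mug",onz(t,412,278,.1),"jar",onz(t,209,151,.105),"salt",onz(t,172,166,.09))
a=cv2.resize(t["color"][235:280,135:185],None,fx=8,fy=8,interpolation=2);b=cv2.resize(s["color"][290:335,165:215],None,fx=8,fy=8,interpolation=2)
cv2.imwrite("pics/c2.png",np.hstack([a,b])[:,:,::-1])
for im in(t,s):
    g=cv2.cvtColor(im["color"],cv2.COLOR_RGB2HSV); m=cv2.inRange(g,(22,150,40),(40,255,255)); q=max(cv2.findContours(m,0,2)[0],key=cv2.contourArea);print(cv2.contourArea(q),cv2.fitEllipse(q))
E
```

```text
vent (array([ 0.55480442, -0.29472052,  0.13924812]), np.float64(0.0017496763653753339)) [ 0.55430195 -0.29269583  0.147     ]
pad (array([ 0.47518488, -0.20581904,  0.11287855]), np.float64(0.0019188707550058849)) [ 0.47428695 -0.20610815  0.118     ]
hinge [ 0.61312812 -0.36156561  0.134     ]
0.11789752413502447 132.74078219512182
0.09057354137629288 130.50279911878565
0.20843199185363184 131.76847349083204
mug [ 0.32110027 -0.46004495  0.1       ] jar [0.69113686 0.12274959 0.105     ] salt [0.65005895 0.23537155 0.09      ]
277.0 ((158.35655212402344, 257.71490478515625), (16.159324645996094, 22.593313217163086), 45.59092330932617)
359.0 ((190.04928588867188, 314.76776123046875), (19.439701080322266, 23.84221076965332), 23.642715454101562)
```

View pics/c2.png

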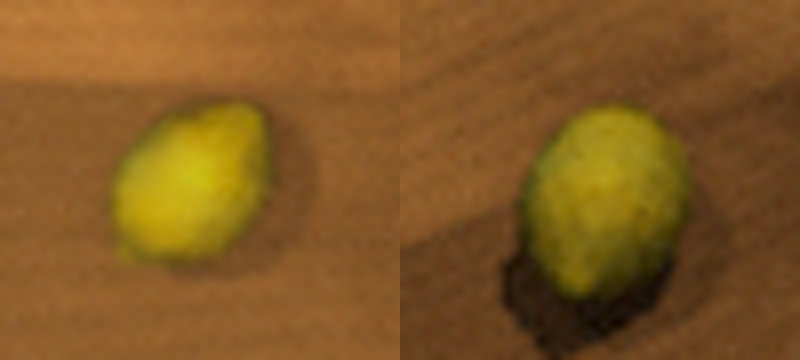

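Lemon crop (8×): in the top view its centre is at about (158.9,257.9) with the long axis running up-right. In the scene view it is at (190.6,315.2). Tool x will point along the caddy's front direction (132°), which suits both the catch and the lemon, so I turn in place first.

Careful with the scale: shifts go in shares of 50 mm and turns go in shares of 120 degrees. That gives: -0.142 rad is -0.0678.

>>> steer_hand(rows=[{"r": [0, 0, -0.0678]}, {"r": [0, 0, -0.0678]}, {"r": [0, 0, -0.0678]}, {"r": [0, 0, -0.0678]}, {"r": [0, 0, -0.0678]}, {"r": [0, 0, -0.0678]}, {"r": [0, 0, -0.0678]}, {"r": [0, 0, -0.0678]}, {"r": [0, 0, -0.0678]}, {"r": [0, 0, -0.0678]}, {"r": [0, 0, -0.0678]}, {"r": [0, 0, -0.0678]}, {"r": [0, 0, -0.0678]}, {"r": [0, 0, -0.0678]}], aperture=0, squeeze=20)

```text
clock: 1.7
ee_pos: [0.1917, -0.5948, 0.2562]
tcp_rot: [-1.275, -2.871, -0.0]
force: [-0.3, -0.5, -0.5]
grip_width: -0.0001
gripper_force: 0.0
```

```bash
cat > goal.py <<'E'
import sys; from h import *
# usage: goal.py x y z [dist ahead of TCP]: shift in tool axes that brings the point `dist` ahead of TCP to x y z
a=list(map(float,sys.argv[1:])); o=r.get_obs(); T=R.from_rotvec(o["tcp_rot"]); d=a[3] if len(a)>3 else .025
print("tool shift",T.inv().apply(np.array(a[:3])-(o["ee_pos"]+T.apply([0,0,d]))).round(4),"axes",T.as_matrix().round(3).tolist(),"pos",o["ee_pos"].round(4))
E
python3 - <<'E'
from h import *
t=viewer.snapshot("top");s=viewer.snapshot("scene")
print(two(t,(158.9,257.9),s,(190.6,315.2)),onz(t,158.9,257.9,.05))
u=np.array([-.667,.745]);print(np.array([.5531,-.2933])+.116*u)
E
python3 goal.py .4757 -.2069 .16
```

```text
(array([0.37707636, 0.28049086, 0.04455055]), np.float64(0.0021077550166498167)) [0.37780935 0.27967941 0.05      ]
[ 0.475728 -0.20688 ]
tool shift [0.0991 0.4705 0.0713] axes [[-0.668, 0.744, 0.0], [0.744, 0.668, 0.0], [0.0, 0.0, -1.0]] pos [ 0.1916 -0.5948  0.2562]
```

Converted, 0.0362 m is 0.724, 0.0076 m is 0.152, -0.125 rad is -0.0597.

>>> steer_hand(rows=[{"pos": [0.152, 0.724, 0]}, {"pos": [0.152, 0.724, 0]}, {"pos": [0.152, 0.724, 0]}, {"pos": [0.152, 0.724, 0]}, {"pos": [0.152, 0.724, 0]}, {"pos": [0.152, 0.724, 0]}, {"pos": [0.152, 0.724, 0]}, {"pos": [0.152, 0.724, 0]}, {"pos": [0.152, 0.724, 0]}, {"pos": [0.152, 0.724, 0]}, {"pos": [0.152, 0.724, 0]}, {"pos": [0.152, 0.724, 0]}, {"pos": [0.152, 0.724, 0]}, {"r": [0, -0.0597, 0]}, {"r": [0, -0.0597, 0]}, {}])

```text
clock: 3.4
ee_pos: [0.4756, -0.2049, 0.2555]
tcp_rot: [1.188, 2.655, -0.152]
force: [-1.0, -0.7, 0.4]
grip_width: -0.0001
gripper_force: 0.0
```

```bash
python3 goal.py .4757 -.2069 .13
```

```text
tool shift [ 0.0297 -0.0011  0.0969] axes [[-0.645, 0.746, 0.165], [0.722, 0.666, -0.186], [-0.249, -0.001, -0.968]] pos [ 0.4756 -0.2049  0.2555]
```

Converted, 0.03 m is 0.6, 0.02 m is 0.4.

>>> steer_hand(rows=[{"pos": [0.298, -0.01, 0.6]}, {"pos": [0.298, -0.01, 0.6]}, {"pos": [0, 0, 0.4]}, {"pos": [0, 0, 0.33]}, {}, {}])

```text
clock: 4.0
ee_pos: [0.4731, -0.2051, 0.1559]
tcp_rot: [1.193, 2.655, -0.148]
force: [-0.2, -1.4, -0.8]
grip_width: 0.0002
gripper_force: 0.0
```

```bash
python3 goal.py .4757 -.2069 .12
python3 - <<'E'
from h import *
s=viewer.snapshot("scene");t=viewer.snapshot("top")
a=cv2.resize(t["color"][160:250,300:400],None,fx=4,fy=4,interpolation=2);b=cv2.resize(s["color"][155:245,280:380],None,fx=4,fy=4,interpolation=2)
cv2.imwrite("pics/c3.png",np.hstack([a,b])[:,:,::-1])
E
```

```text
tool shift [0.0058 0.0007 0.0105] axes [[-0.644, 0.748, 0.164], [0.725, 0.664, -0.183], [-0.246, 0.001, -0.969]] pos [ 0.4731 -0.2051  0.1559]
```

View pics/c3.png

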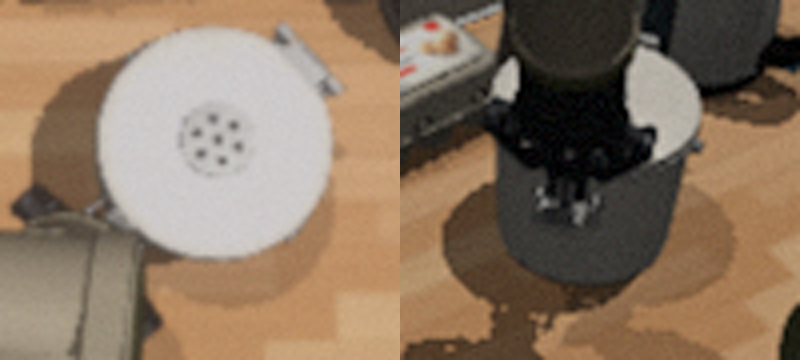

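The top view shows the hand over the front of the caddy. In the scene view the closed fingertips are at about (570,210) in the crop, right over the pad.

Converted, 0.0057 m is 0.114, 0.003 m is 0.06.

>>> steer_hand(rows=[{"pos": [0.114, 0, 0.06]}, {"pos": [0.02, 0, 0.08]}, {"pos": [0.02, 0, 0.08]}, {}])

```text
clock: 4.5
ee_pos: [0.4695, -0.2009, 0.1425]
tcp_rot: [1.189, 2.656, -0.149]
force: [0.2, 0.1, 1.4]
grip_width: -0.0
gripper_force: 0.4
```

>>> steer_hand(rows=[{"pos": [0.01, 0, 0.04]}, {"pos": [0.01, 0, 0.04]}, {}])

```text
clock: 4.8
ee_pos: [0.4697, -0.2009, 0.1386]
tcp_rot: [1.189, 2.656, -0.149]
force: [-1.5, 1.6, 3.5]
grip_width: -0.0001
gripper_force: 1.5
```

>>> steer_hand(rows=[{"pos": [0.01, 0, 0.04]}, {"pos": [0.01, 0, 0.04]}, {}])

```text
clock: 5.1
ee_pos: [0.4698, -0.2008, 0.1358]
tcp_rot: [1.188, 2.655, -0.151]
force: [-10.4, 6.4, 17.9]
grip_width: 0.0001
gripper_force: 10.5
```

Converted, -0.04 m is -0.8, -0.03 m is -0.6.

>>> steer_hand(rows=[{"pos": [0.06, 0, -0.3]}, {"pos": [0.2, 0, -0.6]}, {"pos": [0.2, 0, -0.8]}, {"pos": [0.2, 0, -0.8]}, {}, {}, {}, {}])

```text
clock: 5.9
ee_pos: [0.4273, -0.1545, 0.2462]
tcp_rot: [1.19, 2.658, -0.149]
force: [0.5, 0.6, -0.5]
grip_width: -0.0003
gripper_force: 0.0
```

```bash
python3 - <<'E'
from h import *
s=viewer.snapshot("scene");t=viewer.snapshot("top")
a=cv2.resize(t["color"][130:250,290:420],None,fx=3,fy=3,interpolation=2);b=cv2.resize(s["color"][115:235,270:400],None,fx=3,fy=3,interpolation=2)
cv2.imwrite("pics/c4.png",np.hstack([a,b])[:,:,::-1])
E
python3 goal.py .378 .2801 .05 .006
```

```text
tool shift [0.3943 0.2524 0.0968] axes [[-0.646, 0.746, 0.163], [0.723, 0.666, -0.183], [-0.245, -0.0, -0.969]] pos [ 0.4275 -0.1543  0.2464]
```

View pics/c4.png

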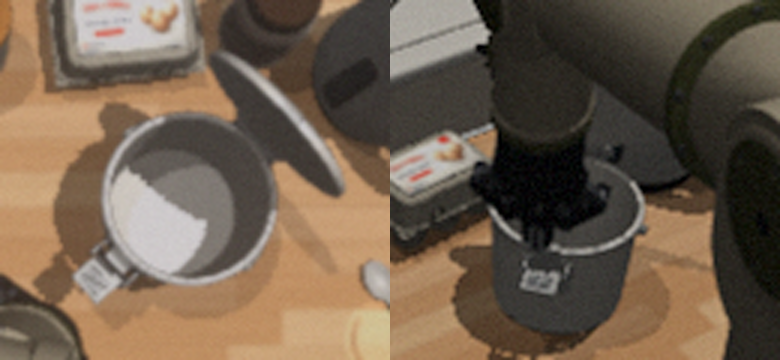

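The lid stands fully open and the pail's mouth is free. Next I take out the tilt, open the fingers and go to the lemon.

Converted, 0.125 rad is 0.0597.

>>> steer_hand(rows=[{"r": [0, 0.0597, 0]}, {"r": [0, 0.0597, 0]}, {}], aperture=0.085, squeeze=40)

```text
clock: 6.3
ee_pos: [0.4282, -0.1565, 0.2458]
tcp_rot: [-1.287, -2.859, -0.006]
force: [1.2, -0.0, -0.8]
grip_width: 0.0427
gripper_force: 0.0
```

```bash
python3 goal.py .378 .2801 .15 .006
```

```text
tool shift [0.3593 0.2519 0.0927] axes [[-0.663, 0.748, -0.004], [0.748, 0.663, 0.006], [0.007, 0.001, -1.0]] pos [ 0.4282 -0.1565  0.2458]
```

Converted, 0.0312 m is 0.624, 0.028 m is 0.56.

>>> steer_hand(rows=[{"pos": [0.47, 0.56, 0]}, {"pos": [0.47, 0.56, 0]}, {"pos": [0.47, 0.56, 0]}, {"pos": [0.47, 0.56, 0]}, {"pos": [0.47, 0.56, 0]}, {"pos": [0.47, 0.56, 0]}, {"pos": [0.624, 0.24, 0]}, {"pos": [0.624, 0.24, 0]}, {"pos": [0.624, 0.24, 0.26]}, {"pos": [0.624, 0.24, 0.4]}, {"pos": [0.624, 0.24, 0.4]}, {"pos": [0.624, 0.24, 0.4]}, {"pos": [0.624, 0.24, 0.4]}, {}, {}])

```text
clock: 7.8
ee_pos: [0.3751, 0.2825, 0.154]
tcp_rot: [1.278, 2.87, -0.0]
force: [0.3, -0.6, 0.4]
grip_width: 0.0851
gripper_force: 0.0
```

```bash
python3 goal.py .378 .2801 .05 0
python3 - <<'E'
from h import *
t=viewer.snapshot("top");s=viewer.snapshot("scene")
a=cv2.resize(t["color"][200:310,100:230],None,fx=3,fy=3,interpolation=2);b=cv2.resize(s["color"][240:350,130:260],None,fx=3,fy=3,interpolation=2)
cv2.imwrite("pics/c5.png",np.hstack([a,b])[:,:,::-1])
E
```

```text
tool shift [-0.0037  0.0006  0.104 ] axes [[-0.669, 0.743, 0.0], [0.743, 0.669, -0.0], [-0.0, -0.0, -1.0]] pos [0.3751 0.2825 0.154 ]
```

View pics/c5.png

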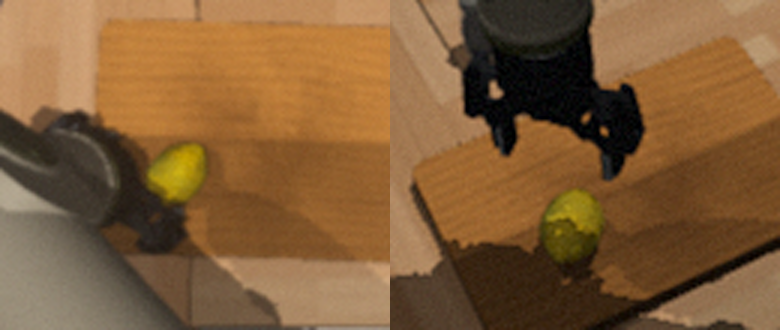

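The open fingers straddle the lemon's line at (176,172) in the top crop, allowing for parallax from the hand's height. In the scene crop the lemon is at (572,225), below and between the fingers.

Converted, 0.03 m is 0.6, 0.02 m is 0.4.

>>> steer_hand(rows=[{"pos": [-0.074, 0, 0.6]}, {"pos": [0, 0, 0.6]}, {"pos": [0, 0, 0.4]}, {"pos": [0, 0, 0.24]}, {"pos": [0, 0, 0.2]}, {}])

```text
clock: 8.5
ee_pos: [0.379, 0.2783, 0.0522]
tcp_rot: [-1.285, -2.867, 0.001]
force: [0.8, 0.4, 0.5]
grip_width: 0.085
gripper_force: 0.0
```

>>> steer_hand(rows=[{}, {}, {}, {}, {}, {}], aperture=0, squeeze=40)

```text
clock: 9.1
ee_pos: [0.3795, 0.2795, 0.0538]
tcp_rot: [1.283, 2.866, 0.002]
force: [-0.8, -0.7, 6.9]
grip_width: 0.0523
gripper_force: 40.8
```

Converted, -0.05 m is -1, -0.04 m is -0.8.

>>> steer_hand(rows=[{"pos": [0, 0, -0.4]}, {"pos": [0, 0, -0.8]}, {"pos": [0, 0, -1]}, {"pos": [0, 0, -1]}, {"pos": [0, 0, -1]}, {"pos": [0, 0, -0.4]}, {}])

```text
clock: 9.8
ee_pos: [0.3798, 0.2803, 0.2863]
tcp_rot: [1.281, 2.863, 0.007]
force: [0.3, -0.3, -2.1]
grip_width: 0.0522
gripper_force: 42.5
```

```bash
python3 goal.py .46 .06 .28 .006;python3 goal.py .543 -.282 .28 .006
```

```text
tool shift [-0.2177 -0.087   0.0003] axes [[-0.666, 0.746, 0.006], [0.746, 0.666, 0.002], [-0.003, 0.006, -1.0]] pos [0.3798 0.2803 0.2863]
tool shift [-5.28e-01 -2.53e-01  1.00e-04] axes [[-0.666, 0.746, 0.006], [0.746, 0.666, 0.002], [-0.003, 0.006, -1.0]] pos [0.3798 0.2803 0.2863]
```

Converted, -0.0311 m is -0.622, -0.0282 m is -0.564.

>>> steer_hand(rows=[{"pos": [-0.622, -0.248, 0]}, {"pos": [-0.622, -0.248, 0]}, {"pos": [-0.622, -0.248, 0]}, {"pos": [-0.622, -0.248, 0]}, {"pos": [-0.622, -0.248, 0]}, {"pos": [-0.622, -0.248, 0]}, {"pos": [-0.622, -0.248, 0]}, {"pos": [-0.564, -0.302, 0]}, {"pos": [-0.564, -0.302, 0]}, {"pos": [-0.564, -0.302, 0]}, {"pos": [-0.564, -0.302, 0]}, {"pos": [-0.564, -0.302, 0]}, {"pos": [-0.564, -0.302, 0]}, {"pos": [-0.564, -0.302, 0]}, {"pos": [-0.564, -0.302, 0]}, {"pos": [-0.564, -0.302, 0]}, {"pos": [-0.564, -0.302, 0]}, {"pos": [-0.564, -0.302, 0]}, {}, {}])

```text
clock: 11.8
ee_pos: [0.5414, -0.2834, 0.2806]
tcp_rot: [-1.284, -2.864, -0.001]
force: [0.7, 0.7, -0.6]
grip_width: 0.0524
gripper_force: 42.4
```

```bash
python3 goal.py .543 -.282 .16 .006
```

```text
tool shift [-0.0004  0.0022  0.1146] axes [[-0.665, 0.746, -0.002], [0.746, 0.665, 0.002], [0.003, -0.0, -1.0]] pos [ 0.5414 -0.2834  0.2806]
```

Lower, release, then rise and look.

Converted, 0.035 m is 0.7, 0.03 m is 0.6.

>>> steer_hand(rows=[{"pos": [0, 0.04, 0.6]}, {"pos": [0, 0, 0.7]}, {"pos": [0, 0, 0.6]}, {"pos": [0, 0, 0.4]}, {}, {}])

```text
clock: 12.4
ee_pos: [0.5435, -0.2806, 0.168]
tcp_rot: [-1.281, -2.868, -0.001]
force: [0.5, -0.4, -0.5]
grip_width: 0.0521
gripper_force: 42.4
```

>>> steer_hand(rows=[{}, {}, {}, {}, {}], aperture=0.085)

```text
clock: 12.9
ee_pos: [0.5434, -0.282, 0.1679]
tcp_rot: [1.284, 2.867, -0.0]
force: [0.1, -0.4, -0.1]
grip_width: 0.0851
gripper_force: 0.0
```

>>> steer_hand(rows=[{"pos": [0, 0, -0.6]}, {"pos": [0, 0, -1]}, {"pos": [0.2, 0, -1]}, {"pos": [0.8, 0, 0]}, {"pos": [1, 0, 0]}, {"pos": [0.8, 0, 0]}, {}, {}], aperture=0, squeeze=20)

```text
clock: 13.7
ee_pos: [0.4499, -0.1774, 0.2973]
tcp_rot: [1.282, 2.866, -0.003]
force: [0.6, 0.1, -0.1]
grip_width: 0.0002
gripper_force: 0.0
```

```bash
python3 - <<'E'
from h import *
t=viewer.snapshot("top");s=viewer.snapshot("scene")
a=cv2.resize(t["color"][130:250,290:420],None,fx=3,fy=3,interpolation=2);b=cv2.resize(s["color"][115:235,270:400],None,fx=3,fy=3,interpolation=2)
cv2.imwrite("pics/c6.png",np.hstack([a,b])[:,:,::-1])
E
```

```text
(no output)
```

View pics/c6.png

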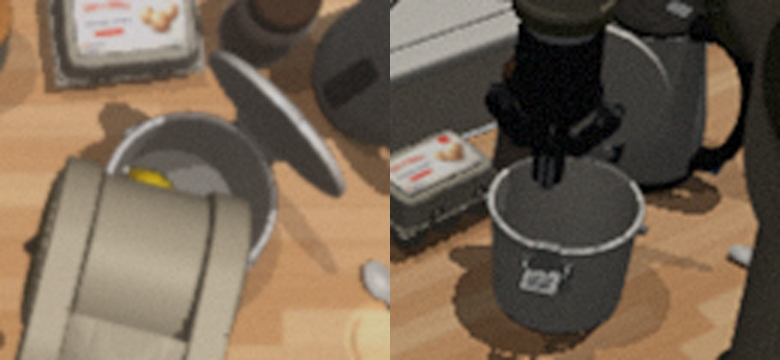

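The lemon lies inside the caddy, at about (150,180) in the top crop, and the lid is still open. Now I check how close the kettle is to the spot behind the lid.

Converted, -0.04 m is -0.8, -0.035 m is -0.7.

```bash
python3 - <<'E'
from h import *
t=viewer.snapshot("top");s=viewer.snapshot("scene")
print(two(t,(427,145),s,(357,116)))
for z in(.15,.2,.25):print(z,onz(t,400,155,z)[:2],proj(t,[.630,-.379,z]))
E
```

```text
(array([ 0.66353414, -0.4700157 ,  0.24813524]), np.float64(0.014593463444115686))
0.15 [ 0.66519813 -0.42292039] [384.60378281 167.46290439]
0.2 [ 0.65352077 -0.40847737] [389.18827904 163.7131466 ]
0.25 [ 0.6418434  -0.39403434] [394.21677243 159.60023401]
```

>>> steer_hand(rows=[{"pos": [0, 0, -0.8]}, {"pos": [0, 0, -0.7]}, {"pos": [-0.6, 0, 0]}, {"pos": [-0.8, 0, 0]}, {"pos": [-0.8, 0, 0]}, {"pos": [-0.8, 0, 0]}, {}])

```text
clock: 14.6
ee_pos: [0.5515, -0.2951, 0.3661]
tcp_rot: [-1.289, -2.858, -0.003]
force: [-0.6, -0.7, -1.6]
grip_width: 0.0002
gripper_force: 0.0
```

```bash
python3 goal.py .6318 -.3812 .345
```

```text
tool shift [-0.1178  0.0032 -0.0047] axes [[-0.662, 0.75, -0.005], [0.75, 0.662, 0.004], [0.007, -0.001, -1.0]] pos [ 0.5515 -0.2951  0.3661]
```

Converted, -0.04 m is -0.8, -0.038 m is -0.76.

>>> steer_hand(rows=[{"pos": [-0.8, 0.02, -0.08]}, {"pos": [-0.8, 0.02, 0]}, {"pos": [-0.76, 0.02, 0]}, {}, {}])

```text
clock: 15.1
ee_pos: [0.6319, -0.376, 0.3721]
tcp_rot: [-1.283, -2.863, -0.003]
force: [-0.4, 0.7, 0.9]
grip_width: 0.0003
gripper_force: 0.0
```

```bash
python3 goal.py .6318 -.3812 .278
python3 - <<'E'
from h import *
t=viewer.snapshot("top");s=viewer.snapshot("scene")
a=cv2.resize(t["color"][120:240,310:440],None,fx=3,fy=3,interpolation=2);b=cv2.resize(s["color"][85:205,270:400],None,fx=3,fy=3,interpolation=2)
cv2.imwrite("pics/c7.png",np.hstack([a,b])[:,:,::-1])
E
```

```text
tool shift [-0.0042 -0.0036  0.069 ] axes [[-0.666, 0.746, -0.003], [0.746, 0.666, 0.003], [0.004, 0.0, -1.0]] pos [ 0.6319 -0.376   0.3721]
```

View pics/c7.png

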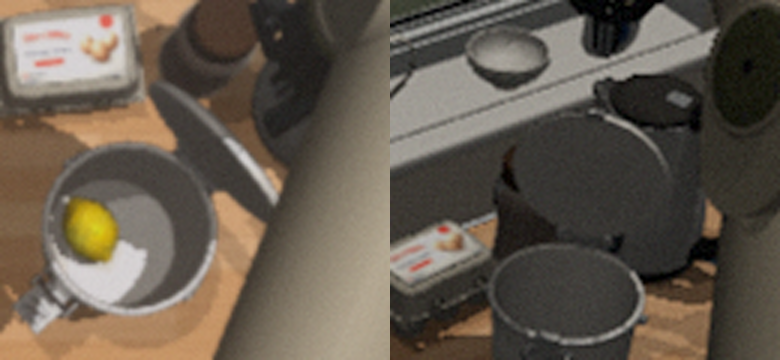

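The lemon is seen in the pail at (90,230) of the top crop. The lid stands up and the hand is above and behind it, clear of the kettle. Next I lower the fingertips behind the lid.

Converted, 0.03 m is 0.6, 0.02 m is 0.4.

>>> steer_hand(rows=[{"pos": [-0.04, 0, 0.4]}, {"pos": [0, 0, 0.6]}, {"pos": [0, 0, 0.38]}, {}])

```text
clock: 15.6
ee_pos: [0.6307, -0.3762, 0.3053]
tcp_rot: [-1.281, -2.865, 0.002]
force: [-0.4, -1.0, 0.2]
grip_width: 0.0002
gripper_force: 0.0
```

>>> steer_hand(rows=[{"pos": [0.2, 0, 0]}, {"pos": [0.2, 0, 0]}, {"pos": [0.1, 0, 0]}, {}])

```text
clock: 16.0
ee_pos: [0.6156, -0.3578, 0.3094]
tcp_rot: [1.281, 2.865, -0.001]
force: [0.9, -0.6, 0.8]
grip_width: 0.0002
gripper_force: 0.4
```

```bash
python3 - <<'E'
import numpy as np
# tip-centre path (f,h) for the contact at s=150, n=9 on the lid; forward corner leads by 11 mm, TCP z=h+25
for th in (1.45,1.3,1.15,1.0,.85,.7,.55,.4,.25,.12,.05,0):
    c,s=np.cos(th),np.sin(th); print(th,round(-90+150*c-9*s-11*s),round(134+150*s+9*c+25))
E
```

```text
1.45 -92 309
1.3 -69 306
1.15 -47 300
1.0 -26 290
0.85 -6 278
0.7 12 263
0.55 27 245
0.4 40 226
0.25 50 205
0.12 57 186
0.05 59 175
0 60 168
```

Converted, 0.012 m is 0.24, 0.011 m is 0.22.

>>> steer_hand(rows=[{"pos": [0.22, 0, 0.04]}, {"pos": [0.24, 0, 0.04]}, {"pos": [0.22, 0, 0.06]}, {"pos": [0.22, 0, 0.06]}, {"pos": [0.21, 0, 0.1]}, {"pos": [0.21, 0, 0.1]}, {"pos": [0.2, 0, 0.12]}, {"pos": [0.2, 0, 0.12]}, {"pos": [0.18, 0, 0.15]}, {"pos": [0.18, 0, 0.15]}, {}])

```text
clock: 17.1
ee_pos: [0.546, -0.2802, 0.2598]
tcp_rot: [-1.282, -2.868, 0.001]
force: [0.3, 0.6, 1.3]
grip_width: 0.0004
gripper_force: 0.4
```

>>> steer_hand(rows=[{"pos": [0.15, 0, 0.18]}, {"pos": [0.15, 0, 0.18]}, {"pos": [0.13, 0, 0.19]}, {"pos": [0.13, 0, 0.19]}, {"pos": [0.1, 0, 0.21]}, {"pos": [0.1, 0, 0.21]}, {"pos": [0.07, 0, 0.19]}, {"pos": [0.07, 0, 0.19]}, {}])

```text
clock: 18.0
ee_pos: [0.5156, -0.2466, 0.1811]
tcp_rot: [-1.282, -2.865, -0.0]
force: [-1.1, 0.7, 1.5]
grip_width: 0.0001
gripper_force: 0.5
```

```bash
python3 goal.py .5131 -.2486 .143
```

```text
tool shift [ 0.0001 -0.0031  0.0131] axes [[-0.666, 0.746, -0.002], [0.746, 0.666, 0.001], [0.002, -0.001, -1.0]] pos [ 0.5156 -0.2466  0.1811]
```

Converted, 0.004 m is 0.08, -0.003 m is -0.06.

>>> steer_hand(rows=[{"pos": [0, -0.06, 0.08]}, {"pos": [0, 0, 0.08]}, {"pos": [0, 0, 0.06]}, {}])

```text
clock: 18.4
ee_pos: [0.5145, -0.2491, 0.1717]
tcp_rot: [1.283, 2.867, 0.001]
force: [0.3, 0.8, 1.5]
grip_width: -0.0002
gripper_force: 0.8
```

>>> steer_hand(rows=[{"pos": [0, 0, 0.04]}, {"pos": [0, 0, 0.04]}, {}])

```text
clock: 18.7
ee_pos: [0.5143, -0.2494, 0.168]
tcp_rot: [1.284, 2.867, -0.0]
force: [-2.3, 2.0, 7.8]
grip_width: 0.0001
gripper_force: 3.8
```

>>> steer_hand(rows=[{"pos": [0, 0, 0.04]}, {}])

```text
clock: 18.9
ee_pos: [0.5143, -0.2493, 0.1668]
tcp_rot: [1.283, 2.867, -0.001]
force: [-4.9, 2.5, 13.8]
grip_width: 0.0004
gripper_force: 7.1
```

Converted, 0.002 m is 0.04.

>>> steer_hand(rows=[{"pos": [0, 0, 0.04]}, {}])

```text
clock: 19.1
ee_pos: [0.5144, -0.2493, 0.1656]
tcp_rot: [1.283, 2.866, -0.001]
force: [-7.3, 4.0, 19.7]
grip_width: 0.0002
gripper_force: 10.4
```

>>> steer_hand(rows=[{"pos": [0, 0, 0.06]}, {}])

```text
clock: 19.3
ee_pos: [0.5144, -0.2492, 0.1637]
tcp_rot: [1.283, 2.866, -0.002]
force: [-12.5, 6.1, 29.7]
grip_width: -0.0001
gripper_force: 15.5
```

>>> steer_hand(rows=[{"pos": [0, 0, 0.06]}, {}])

```text
clock: 19.5
ee_pos: [0.5145, -0.2491, 0.1618]
tcp_rot: [1.283, 2.865, -0.003]
force: [-16.8, 7.8, 39.5]
grip_width: -0.0002
gripper_force: 20.6
```

The force is now well past what the lid needs, so I ease off and look.

Converted, -0.05 m is -1, 0.04 m is 0.8.

>>> steer_hand(rows=[{"pos": [0, 0, -0.12]}, {"pos": [0, 0, -0.12]}, {"pos": [0, 0, -0.2]}, {"pos": [0, 0, -0.6]}, {"pos": [0, 0, -1]}, {"pos": [0.8, 0, -0.4]}, {"pos": [1, 0, 0]}, {"pos": [1, 0, 0]}, {"pos": [1, 0, 0]}, {"pos": [1, 0, 0]}, {}, {}, {}])

```text
clock: 20.8
ee_pos: [0.3548, -0.071, 0.28]
tcp_rot: [1.284, 2.866, 0.0]
force: [0.7, 0.5, -1.0]
grip_width: 0.0002
gripper_force: 0.0
```

```bash
python3 - <<'E'
from h import *
t=viewer.snapshot("top");s=viewer.snapshot("scene")
a=cv2.resize(t["color"][130:250,290:420],None,fx=3,fy=3,interpolation=2);b=cv2.resize(s["color"][115:235,270:400],None,fx=3,fy=3,interpolation=2)
cv2.imwrite("pics/c8.png",np.hstack([a,b])[:,:,::-1])
E
```

```text
(no output)
```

View pics/c8.png

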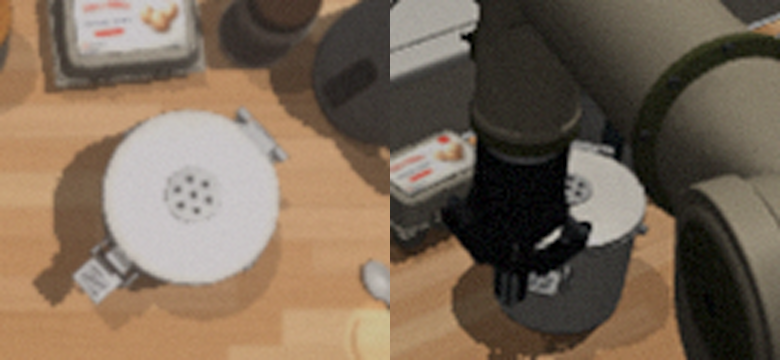

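The lid is shut, held by the catch at (108,268) in the top crop, and stays down with the arm clear of it. I hand the job in.

```bash
python3 -c "
from station import r, viewer
print(r.job_done())"
```

```text
the job is handed in; nothing more can be done
None
```

The job is handed in: in the last pictures the lid is shut under its catch with the lemon inside, and the arm stayed well clear of the mug, spice jar and salt shaker; the hand-in printed no verdict.

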